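# Start the kitchen timers for the three tiers, in order

### The arm

A 7-joint arm with a two-finger parallel gripper is mounted at the origin on the work surface. World frame = base frame: x ahead of the robot, y to its left, z up, the work surface at z = 0. Lengths are in m, angles in rad, forces in N, time in s.
With the tool pointing down it reaches from about 0.425 to 0.925 m from the base axis. Payload 6.8 kg.
Tool frame: the origin (TCP) lies at the very end of the fingers, on their centre line; the grasp point (between the pads) lies 19 mm behind it; x points along the fingers, y is the direction in which the jaws open and shut, and the axes are right-handed (so a half turn about x gives the same grasp; the last joint's range is limited). The gripper opens to 88 mm and grips with 3 to 60 N. Pads are 20 mm wide; open, the fingers measure 115 mm over their backs; the gripper's body (75 mm by 178 mm) begins 61 mm behind the grasp point.
Start: joints at [-1.31, 0.477, 0.022, 1.555, -0.011, 1.109, -0.083], TCP at [0.243, 0.63, 0.223] pointing down, gripper open.
Joint ranges: [-2.96, 2.96], [-0.34, 2.1], [-1.41, 1.46], [0.24, 2.44], [-1.37, 4.51], [0.17, 1.92], [-2.96, 2.96]. Speed limits (rad/s): [2.39, 2.39, 3.14, 3.14, 3.14, 3.14, 3.14].

### API

Orientations are given as a unit quaternion [w, x, y, z].
In Python, from plant import arm gives the robot as it stands.
- The arm moves only by the tool drive_tool, never from a script. Its argument "plan" is a list of rows, each a list of 4 numbers: the shift along the tool's x, y, z normalised to -1 to 1, where 1 is 0.12 m, then the turn about the tool's x normalised to -1 to 1, where 1 is 30 degrees. A call has 1 to 5 rows; each row is the pose to reach, as a shift and turn from the pose commanded when the call began, along the tool's axes at that moment; what a row does not reach only later rows make up. A row lasts 1/8 s, in which the tool goes at most 62.5 mm and 10.7 degrees, less where a joint would pass 70% of its speed; a pose out of reach is approached as far as the arm can. A call with a number of a shift or a turn outside -1 to 1 is refused whole. A call with a gripper value outside its range is refused whole. "fingers" is the opening, from 0 (shut) to 1 (fully open), set as the call begins (left out, the last holds). The fingers move at their own pace and stop on an object; the grip force is fixed at half the most. Time passes only in rows, so rows that repeat a pose let the fingers close. It gives the time, the measured TCP pose, the force and the opening at its end, in the units of the state.
- arm.state(): the state, without advancing time (a new reading comes with each control period).
- arm.grab_frame(name): name is "side" or "top"; returns the picture (384x512x3 uint8, blue, green, red); there is no depth.
- arm.camera_info(name): a dict with "fx", "fy", "cx", "cy" (pixels), "origin" and "rotation" of the camera in the world. Camera axes: x right, y down, z forward; pixel columns grow to the right and rows downward; lengths in m; the calibration is good to about 2 mm. A picture is of the moment at which its call begins. camera_info takes no time and is no camera call.
- arm.hand_in(): hands the job in, once; it reports no verdict.
The state is a dict: "time": time; "q": joint angles; "qvel": joint speeds; "tau": joint torques, N m; "eef_pos": TCP position; "tcp_rot": TCP orientation; "wrist_force": force on the tool from outside, world axes, zero at the start; "moment": the same for the moment, N m; "grip_width": opening from 0.0 (shut) to 1.0 (fully open).
Only numpy, scipy, OpenCV 4.12 (cv2) and the standard library are available. Lean on these libraries where they do the work, as an engineer would, in place of code of your own. Each camera call takes 0.05 s, during which the arm holds its last target.

### The job

The three tiers are going on the heat, so start their kitchen timers in this order: press the key of the large round timer fully in, then press the key of the square timer fully in, then push the raised end of the long timer's rocker fully down. Only press: do not pick up, tip or shove the timers out of place, do not press the small round timer's key, and leave everything else on the counter where it is.

Things in the scene. Friction and masses are not known exactly. Their poses are not given: they have to be found in the camera images.
- big_timer: Large round timer, 96 mm across, 0.4 kg, key in the middle. Loose, white plastic case with a grey key and a blank black display window; all four cases are 34 mm tall and are told apart by shape and size. Origin: centre of the underside, z up.
- big_key (a joint): Round key of the large round timer, 34 mm across. Key travel in metres: about 0 standing out (not started), 0.008 fully in; grows as the key is pressed down. It gives way at about 4 N and stays where it is pushed (no spring back). Out, its flat top stands 14 mm above the case top (48 mm above the counter); fully in, 6 mm (40 mm above the counter). 
- big_press (a point): Centre of the top face of the large round timer's key; moves with the key.
- square_timer: Square timer, 84 x 84 mm, 0.4 kg, key 6 mm off the middle towards +x of the timer. Loose, white plastic case with a grey key and a blank black display window; all four cases are 34 mm tall and are told apart by shape and size. Origin: centre of the underside, z up.
- square_key (a joint): Square key of the square timer, 32 x 32 mm. Key travel in metres: about 0 standing out (not started), 0.008 fully in; grows as the key is pressed down. It gives way at about 4 N and stays where it is pushed (no spring back). Out, its flat top stands 14 mm above the case top (48 mm above the counter); fully in, 6 mm (40 mm above the counter). 
- square_press (a point): Centre of the top face of the square timer's key; moves with the key.
- long_timer: Long timer, 130 mm (its x) by 60 mm (its y), 0.45 kg. A rocker lies along its x axis on the +x half. Loose, white plastic case with a grey key and a blank black display window; all four cases are 34 mm tall and are told apart by shape and size. Origin: centre of the underside, z up.
- rocker (a joint): Rocker of the long timer: a grey paddle 56 mm long, 30 mm wide, 10 mm thick, pivoting about the timer's y axis at 28 mm towards +x from the timer's origin and 42 mm above the counter. Value in rad: about 0 not started (the outer end, towards the timer's +x, stands up by 0.18 rad), 0.36 fully over (that end is down by 0.18 rad). Takes about 4 N at the press point; stays where it is left.
- rocker_press (a point): Press point on the rocker's top face, 20 mm from the pivot towards its outer end; moves with the rocker. About 52 mm above the counter at 0, 45 mm at 0.36; it then lies about 49 mm along +x from the timer's origin.
- small_timer: Small round timer, 62 mm across, 0.25 kg, key in the middle; not to be used. Loose, white plastic case with a grey key and a blank black display window; all four cases are 34 mm tall and are told apart by shape and size. Origin: centre of the underside, z up.
- small_key (a joint): Round key of the small round timer, 23 mm across. Key travel in metres: about 0 standing out (not started), 0.008 fully in; grows as the key is pressed down. It gives way at about 4 N and stays where it is pushed (no spring back). Out, its flat top stands 14 mm above the case top (48 mm above the counter); fully in, 6 mm (40 mm above the counter). 
- small_press (a point): Centre of the top face of the small round timer's key; moves with the key.
- spice_jar: Bystander, loose: amber glass spice jar with a steel lid, 48 mm across, 70 mm tall. Origin: centre of its underside, z up.
- pinch_bowl: Bystander, loose: small wooden pinch bowl, 62 mm across, 34 mm tall. Origin: centre of its underside, z up.
- measure_cup: Bystander, loose: small steel measuring cup, 52 mm across, 45 mm tall. Origin: centre of its underside, z up.
- salt_crock: Bystander, loose: white ceramic salt crock with a cork lid, 58 mm across, 54 mm tall. Origin: centre of its underside, z up.
There are look-alikes about, which are no part of the job. What is shaped like the big_timer but red or yellow is not meant. Leave any blue look-alike of the square_timer alone.

How it is judged:
By the outcome, as a careful person would: the job done as asked, in the order asked, and still so for the second after the job is handed in, with the robot touching nothing.
It also fails if it takes over 51 s, if anything falls off the work surface, if the arm or the gripper's body presses on something with over 40 N, if the wrist force passes 120 N, or if a joint passes its speed limit or range.

## Working session

There is one attempt and no reset: what is moved stays moved. The work goes in short steps, Python scripts to look and compute and a tool call to move; the robot and the scene stay as the last step left them, time stands still between calls to the robot, and variables do not carry over. Pictures are saved under pics/ and viewed, and the job is handed in when it is done.

Besides the shell and the picture viewer there is one more tool, called after "Call:" in YAML: its name, and indented under it one key for each argument. drive_tool: Moves the arm, as the interface text tells. Scaled input: -1 to 1 covers 0.12 m each way for a shift and 30 degrees each way for a turn. Its arguments: {"type":"object","properties":{"plan":{"type":"array"},"fingers":{"type":"number"}},"required":["plan"]}

```bash
mkdir -p pics; python3 - <<'E'
from plant import arm
import cv2
for n in("top","side"):
    im=arm.grab_frame(n); cv2.imwrite(f"pics/{n}0.png",im)
    print(n,arm.camera_info(n))
print(arm.state())
E
```

```text
top {'fx': 487.9093403004158, 'fy': 487.9093403004158, 'cx': 253.48351757069818, 'cy': 199.33393325189553, 'origin': array([ 2.73694983e-01, -4.96756384e-05,  1.32461705e+00]), 'rotation': array([-0.05179644,  0.71296699, -0.69690371,  0.05762298])}
side {'fx': 401.8606249056043, 'fy': 401.8606249056043, 'cx': 257.00805009783124, 'cy': 187.11385995060928, 'origin': array([ 0.34024627, -0.95406444,  1.01976213]), 'rotation': array([-0.38192027,  0.92213279, -0.0570734 ,  0.02346593])}
{'time': 0.1, 'q': array([-1.31006847,  0.47771926,  0.02236626,  1.55630397, -0.01150204,
        1.1093005 , -0.08310742]), 'qvel': array([ 0.00057877, -0.00110908, -0.00040308, -0.00141378,  0.00191206,
        0.00034737, -0.00040064]), 'tau': array([ 2.98658713e-03, -5.84089673e+01,  1.53899621e+00, -2.73314130e+01,
       -5.42976265e-02,  1.30489032e-02,  6.92757681e-05]), 'eef_pos': array([0.24318645, 0.62911055, 0.22179871]), 'tcp_rot': array([ 0.69505602,  0.12910209,  0.69517639, -0.13022887]), 'wrist_force': array([ 0.2350572 , -0.74513063, -0.15161735]), 'moment': array([-0.00158291,  0.00243206, -0.01117317]), 'grip_width': 1.0000205113195677}
```

View pics/top0.png

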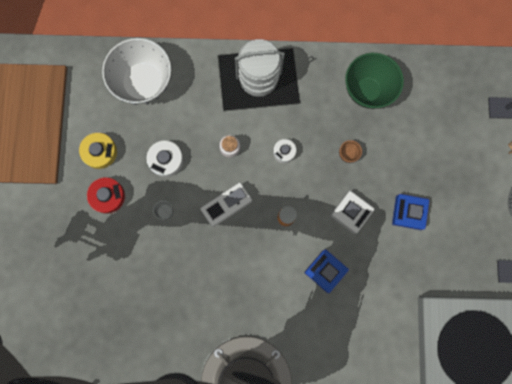

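View pics/side0.png

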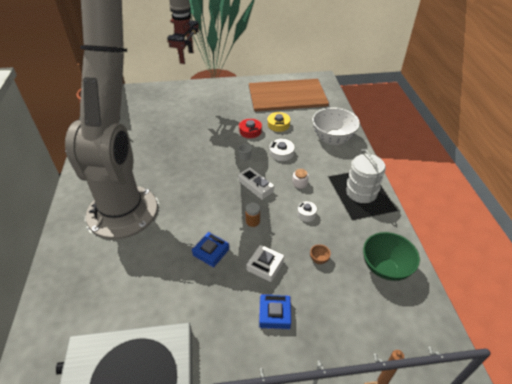

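Top view, candidates: big_timer is white at (164,157); the red (106,195) and yellow (97,150) ones are look-alikes, and the small white round at (285,150) isn't to be used. square_timer is white at (353,212), with blue ones at (412,211) and (326,270). long_timer is white at (226,203). Next: close crops and a projection helper.

```bash
cat > h.py <<'E'
import numpy as np, cv2
from scipy.spatial.transform import Rotation as R
from plant import arm
def cam(n):
    c=arm.camera_info(n); q=c['rotation']; return c,R.from_quat(np.r_[q[1:],q[0]]).as_matrix()
def ray(n,u,v,z):
    c,M=cam(n); d=M@np.array([(u-c['cx'])/c['fx'],(v-c['cy'])/c['fy'],1]); o=c['origin']
    return o+d*(z-o[2])/d[2]
def proj(n,p):
    c,M=cam(n); x=M.T@(np.array(p)-c['origin']); return c['fx']*x[0]/x[2]+c['cx'],c['fy']*x[1]/x[2]+c['cy']
E
python3 - <<'E'
from h import *
t=cv2.imread('pics/top0.png'); s=cv2.imread('pics/side0.png')
def crop(im,u,v,r=28,k=7): return cv2.resize(im[v-r:v+r,u-r:u+r],None,fx=k*0.65,fy=k*0.65,interpolation=cv2.INTER_CUBIC)
a=np.hstack([crop(t,164,157),crop(t,353,212),crop(t,226,203)])
b=np.hstack([crop(s,282,150),crop(s,265,263),crop(s,256,184)])
o=np.vstack([a,b]);print(o.shape);cv2.imwrite('pics/crops.png',o)
print(proj('top',[0,0,0]),proj('side',[0,0,0]),proj('side',arm.state()['eef_pos']),proj('top',arm.state()['eef_pos']))
for nm,u,v in (('big',164,157),('sq',353,212),('long',226,203)): print(nm,ray('top',u,v,.034))
for nm,u,v in (('big',282,148),('sq',265,259),('long',256,184)): print(nm,ray('side',u,v,.034))
print(R.from_quat(np.roll(arm.state()['tcp_rot'],-1)).as_matrix().round(3))
E
```

```text
(510, 765, 3)
(np.float64(246.05466118717965), np.float64(382.16243241466145)) (np.float64(122.70760948061798), np.float64(211.09053263984555)) (np.float64(186.82589646216945), np.float64(57.318590433244765)) (np.float64(-35.723931683873246), np.float64(283.07944551979404))
big [0.58566642 0.23642691 0.034     ]
sq [ 0.44735833 -0.27508825  0.034     ]
long [0.46369113 0.06473551 0.034     ]
big [0.5828203  0.22310119 0.034     ]
sq [ 0.44783276 -0.27568824  0.034     ]
long [0.45974105 0.03975771 0.034     ]
[[-0.     0.361  0.933]
 [-0.002  0.933 -0.361]
 [-1.    -0.002  0.   ]]
```

View pics/crops.png

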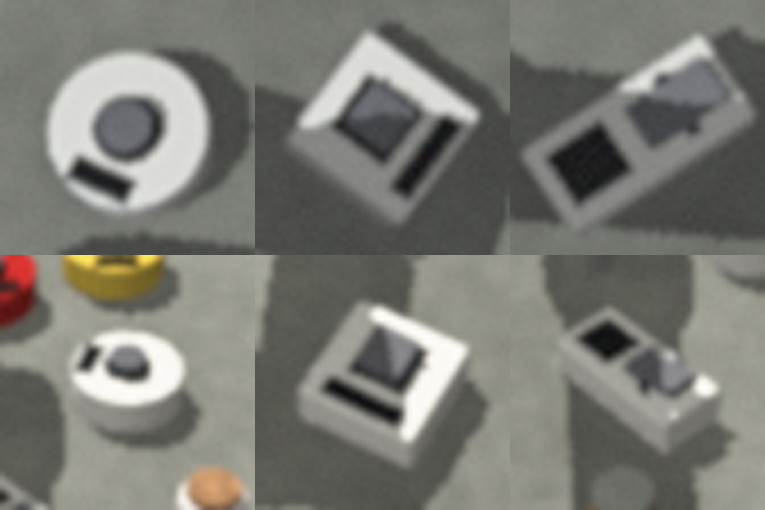

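```bash
cat >> h.py <<'E'
def shift(target):
    s=arm.state(); M=R.from_quat(np.roll(s['tcp_rot'],-1)).as_matrix()
    d=M.T@(np.array(target)-s['eef_pos']); print('t',round(s['time'],2),'pos',s['eef_pos'].round(4),'F',s['wrist_force'].round(1),'norm shift',(d/.12).round(3))
E
python3 - <<'E'
from h import *
def tri(a,b):
    # least-squares intersection of the two rays
    A=0;B=0;
    for n,(u,v) in (('top',a),('side',b)):
        o=arm.camera_info(n)['origin']; d=ray(n,u,v,0)-o; d/=np.linalg.norm(d); P=np.eye(3)-np.outer(d,d); A=A+P;B=B+P@o
    return np.linalg.solve(A,B)
for nm,a,b,z in (('big',(164.1,156.9),(282.1,144.6),.048),('sq',(352.5,209.9),(266.2,257.2),.048),('rock',(241.7,194.),(265.4,181.3),.052)):
    print(nm,ray('top',*a,z).round(4),ray('side',*b,z).round(4),tri(a,b).round(4))
# long: case top corners by crop, top view
x=lambda u,v:ray('top',198+(u-510)/4.55,175+v/4.55,.034)
c=[x(522,153),x(700,36),x(755,112),x(575,225)]
for p in c: print(p.round(4))
print('rocker ctr',ray('top',235.6,197.9,.0486))
shift([.583,.234,.2])
E
```

```text
big [0.5826 0.2336 0.048 ] [0.5832 0.2264 0.048 ] [0.5846 0.2349 0.041 ]
sq [ 0.451  -0.2708  0.048 ] [ 0.4506 -0.2795  0.048 ] [ 0.452  -0.2729  0.0385]
rock [0.4861 0.0231 0.052 ] [0.4914 0.0308 0.052 ] [0.4876 0.023  0.0592]
[0.4469 0.1318 0.034 ]
[0.5192 0.0294 0.034 ]
[ 0.4745 -0.0041  0.034 ]
[0.4053 0.0993 0.034 ]
rocker ctr [0.47578096 0.03902763 0.0486    ]
t 0.1 pos [0.2432 0.6291 0.2218] F [ 0.2 -0.7 -0.2] norm shift [ 0.185 -2.05   3.828]
```

Call:
drive_tool:
  plan:
    - [0,-0.5,0.96,0]
    - [0,-0.5,0.96,0]
    - [0,-0.5,0.96,0]
  fingers: 0

```text
time: 0.48
eef_pos: [0.3342, 0.5273, 0.2225]
tcp_rot: [0.695, 0.132, 0.694, -0.133]
wrist_force: [-0.8, 0.4, 0.2]
grip_width: 0.7
```

Call:
drive_tool:
  plan:
    - [0,-0.5,0.96,0]
    - [0,-0.5,0.96,0]
    - [0,-0.5,0.96,0]

```text
time: 0.85
eef_pos: [0.4187, 0.4304, 0.2226]
tcp_rot: [0.695, 0.132, 0.694, -0.133]
wrist_force: [-0.6, -0.5, 0.2]
grip_width: 0.351
```

Call:
drive_tool:
  plan:
    - [0,-0.5,0.96,0]
    - [0,-0.5,0.96,0]
    - [0,-0.5,0.96,0]

```text
time: 1.23
eef_pos: [0.5037, 0.3334, 0.2225]
tcp_rot: [0.695, 0.132, 0.694, -0.133]
wrist_force: [-0.0, -0.3, -0.3]
grip_width: 0.025
```

Call:
drive_tool:
  plan:
    - [0,-0.5,0.94,0]
    - [0,-0.5,0.94,0]
    - [0,-0.5,0.94,0]
    - [0,-0.5,0.94,0]

```text
time: 1.72
eef_pos: [0.5833, 0.2428, 0.2222]
tcp_rot: [0.695, 0.129, 0.696, -0.129]
wrist_force: [-0.3, 0.1, -0.8]
grip_width: 0.005
```

```bash
python3 - <<'E'
from h import *
shift([.583,.234,.07])
E
```

```text
t 1.73 pos [0.5833 0.2428 0.2222] F [-0.3  0.1 -0.8] norm shift [ 1.268 -0.07   0.026]
```

Lower to z≈0.075 with the correction, then look.

Call:
drive_tool:
  plan:
    - [0.4,-0.07,0.026,0]
    - [0.8,-0.07,0.026,0]
    - [1,-0.07,0.026,0]

```text
time: 2.1
eef_pos: [0.5809, 0.2347, 0.0998]
tcp_rot: [0.694, 0.128, 0.697, -0.128]
wrist_force: [0.1, 0.9, -0.0]
grip_width: 0.008
```

Call:
drive_tool:
  plan:
    - [0.22,0,0,0]
    - [0.22,0,0,0]

```text
time: 2.35
eef_pos: [0.5811, 0.2342, 0.0742]
tcp_rot: [0.694, 0.128, 0.697, -0.129]
wrist_force: [-1.1, -0.3, 0.5]
grip_width: 0.004
```

```bash
cat > look.py <<'E'
from h import *
import sys
k,tu,tv,su,sv=sys.argv[1],*map(int,sys.argv[2:6])
o=[]
for n,u,v in(('top',tu,tv),('side',su,sv)):
    im=arm.grab_frame(n); o.append(cv2.resize(im[v-35:v+35,u-35:u+35],(390,390),interpolation=cv2.INTER_CUBIC))
    print(n,'tcp proj',np.round(proj(n,arm.state()['eef_pos']),1))
cv2.imwrite(f'pics/{k}.png',np.hstack(o))
E
python3 look.py big1 164 157 282 148; python3 -c "
from h import *
shift([.583,.234,.048])"
```

```text
top tcp proj [162.1 154.4]
side tcp proj [282.2 137.4]
t 2.45 pos [0.5836 0.2338 0.0768] F [-0.1 -0.4  0.6] norm shift [ 0.24  -0.001 -0.005]
```

View pics/big1.png

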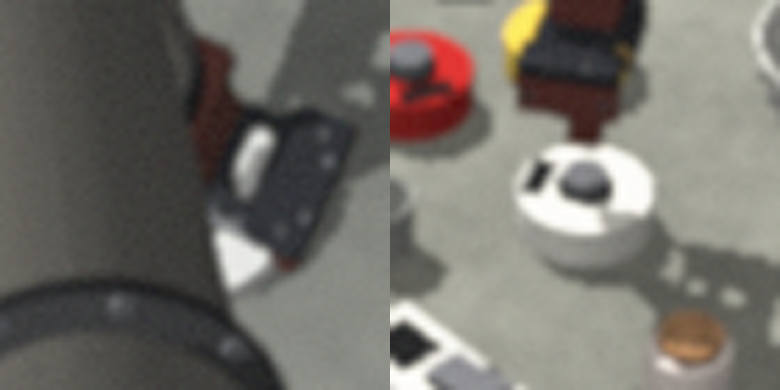

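The side view shows the closed tip at about (282,138), just above the key at (282,144). Top and side disagree by about 8 mm in y, so I'll refine before touching.

```bash
python3 - <<'E'
from h import *
s=cv2.imread('pics/side0.png'); t=cv2.imread('pics/top0.png')
for n,im,u,v in(('top',t,164,157),('side',s,282,148)):
    r=26;c=cv2.resize(im[v-r:v+r,u-r:u+r],None,fx=8,fy=8,interpolation=cv2.INTER_CUBIC)
    g=cv2.cvtColor(c,cv2.COLOR_BGR2GRAY)
    m=(g>165).astype(np.uint8)*255
    cs,_=cv2.findContours(m,cv2.RETR_EXTERNAL,cv2.CHAIN_APPROX_NONE)
    k=min((q for q in cs if cv2.contourArea(q)>2000),key=lambda q:abs(cv2.pointPolygonTest(q,(r*8.,r*8.),True)) if 0 else -cv2.contourArea(q)); h=cv2.convexHull(k)
    e=cv2.fitEllipse(h); px=np.array(e[0])/8-.5+1/16+np.array([u-r,v-r])
    print(n,e,px,ray(n,*px,.034))
    f=lambda p:p
    # key
    mm=np.zeros_like(m);cv2.drawContours(mm,[h],-1,255,-1);mm=cv2.erode(mm,np.ones((9,9)))
    kk=((g<140)&(mm>0)).astype(np.uint8)*255
    cs,_=cv2.findContours(kk,cv2.RETR_EXTERNAL,cv2.CHAIN_APPROX_NONE)
    for q in cs:
        if cv2.contourArea(q)>800: x,y,w,hh=cv2.boundingRect(q); print('  dark',cv2.contourArea(q),np.array([x,y,x+w,y+hh])/8-.5+np.array([u-r,v-r]*2))
# expected outlines
for n in('top','side'):
  for p in([.583,.234],[.583,.226]):
    a=np.linspace(0,2*np.pi,60)
    for rad,z in((.048,.034),(.017,.048)):
      P=np.array([proj(n,[p[0]+rad*np.cos(b),p[1]+rad*np.sin(b),z]) for b in a]); print(n,p,z,P.min(0).round(1),P.max(0).round(1))
for p in([.5836,.2338,.0768],[.5836,.2338,.048]):print(proj('side',p))
E
```

```text
top ((206.69309997558594, 215.0777130126953), (275.1690979003906, 283.7436828613281), 53.072208404541016) [163.3991375  157.44721413] [0.58438503 0.23798852 0.034     ]
  dark 4643.5 [150.125 163.    165.    173.   ]
  dark 11126.0 [156.    149.875 171.75  164.25 ]
side ((205.5630340576172, 197.5847930908203), (139.82542419433594, 213.75477600097656), 89.98309326171875) [281.25787926 146.26059914] [0.58173198 0.23383869 0.034     ]
  dark 3067.5 [277.    142.125 286.25  149.25 ]
  dark 1037.0 [270.625 141.125 275.5   147.   ]
top [0.583, 0.234] 0.034 [147.1 140.8] [182.6 175.4]
top [0.583, 0.234] 0.048 [157.6 150.6] [170.3 162.9]
top [0.583, 0.226] 0.034 [150.  140.9] [185.5 175.4]
top [0.583, 0.226] 0.048 [160.6 150.6] [173.3 163. ]
side [0.583, 0.234] 0.034 [269.1 138.5] [294.  154.3]
side [0.583, 0.234] 0.048 [277.3 140.6] [286.2 146.2]
side [0.583, 0.226] 0.034 [269.4 139.7] [294.4 155.7]
side [0.583, 0.226] 0.048 [277.6 141.9] [286.5 147.5]
(np.float64(282.2254287569599), np.float64(137.42285196178617))
(np.float64(281.8947116530267), np.float64(143.38649163163484))
```

Ellipse fits now agree (y .234 side, .238 top), so the current aim is good. Pressing.

Call:
drive_tool:
  plan:
    - [0.1,0,0,0]
    - [0.2,0,0,0]
    - [0.24,0,0,0]
    - [0.27,0,0,0]
    - [0.29,0,0,0]

```text
time: 3.08
eef_pos: [0.5838, 0.2314, 0.0413]
tcp_rot: [0.695, 0.13, 0.695, -0.13]
wrist_force: [-2.4, -0.7, 4.5]
grip_width: 0.008
```

Call:
drive_tool:
  plan:
    - [0.01,0,0,0]
    - [0.02,0,0,0]
    - [0.02,0,0,0]

```text
time: 3.45
eef_pos: [0.5841, 0.2314, 0.0403]
tcp_rot: [0.695, 0.13, 0.695, -0.13]
wrist_force: [-6.6, -2.4, 12.9]
grip_width: 0.008
```

Call:
drive_tool:
  plan:
    - [-0.3,0,0,0]
    - [-0.8,0,0,0]
    - [-1,0,0,0]
    - [-1,0,0,0]

```text
time: 3.95
eef_pos: [0.5863, 0.2322, 0.1615]
tcp_rot: [0.697, 0.131, 0.693, -0.128]
wrist_force: [-0.2, -0.5, -0.1]
grip_width: 0.004
```

```bash
python3 look.py big2 164 157 282 148; python3 -c "
from h import *
shift([.451,-.272,.16])"
```

```text
top tcp proj [157.1 145. ]
side tcp proj [283.5 120. ]
t 4.05 pos [0.5841 0.2315 0.1583] F [-0.2 -0.2 -0.4] norm shift [-0.013 -4.313  0.478]
```

View pics/big2.png

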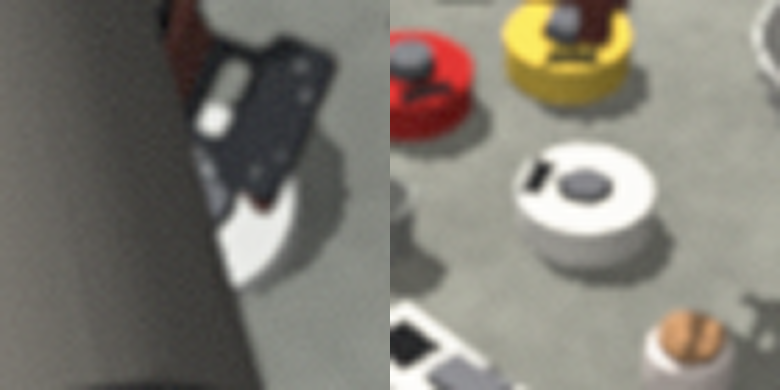

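The big key sits low now (side crop (585,185)) and the case hasn't moved. On to the square timer at transit height.

Call:
drive_tool:
  plan:
    - [0,-0.5,0.06,0]
    - [0,-1,0.12,0]
    - [0,-1,0.12,0]

```text
time: 4.42
eef_pos: [0.5527, 0.1082, 0.1574]
tcp_rot: [0.694, 0.131, 0.696, -0.134]
wrist_force: [0.3, 0.8, -0.4]
grip_width: 0.006
```

Call:
drive_tool:
  plan:
    - [0,-0.5,0.06,0]
    - [0,-1,0.12,0]
    - [0,-1,0.12,0]

```text
time: 4.8
eef_pos: [0.5229, -0.0073, 0.1579]
tcp_rot: [0.694, 0.131, 0.695, -0.133]
wrist_force: [-0.6, 0.9, -0.1]
grip_width: 0.009
```

Call:
drive_tool:
  plan:
    - [0,-0.5,0.06,0]
    - [0,-1,0.12,0]
    - [0,-1,0.12,0]

```text
time: 5.18
eef_pos: [0.4935, -0.1233, 0.1582]
tcp_rot: [0.694, 0.131, 0.695, -0.133]
wrist_force: [0.4, -0.5, -0.7]
grip_width: 0.009
```

Call:
drive_tool:
  plan:
    - [0,-0.5,0.06,0]
    - [0,-1,0.12,0]
    - [0,-1,0.12,0]

```text
time: 5.55
eef_pos: [0.4641, -0.24, 0.1584]
tcp_rot: [0.694, 0.131, 0.695, -0.132]
wrist_force: [-0.4, 1.6, 0.9]
grip_width: 0.005
```

Call:
drive_tool:
  plan:
    - [0,-0.31,0,0]
    - [0.35,-0.31,0,0]
    - [0.6,-0.31,0,0]
    - [0.6,-0.31,0,0]

```text
time: 6.05
eef_pos: [0.4513, -0.2684, 0.0846]
tcp_rot: [0.693, 0.129, 0.697, -0.128]
wrist_force: [-0.6, -0.2, -0.0]
grip_width: 0.005
```

```bash
python3 look.py sq1 353 212 265 259; python3 -c "
from h import *
shift([.452,-.272,.048])
print(proj('side',[.452,-.272,.048]))"
```

```text
top tcp proj [355.1 207.5]
side tcp proj [266.7 246.5]
t 6.15 pos [ 0.4527 -0.2702  0.0872] F [ 0.3 -0.7  0.4] norm shift [ 0.326 -0.016 -0.   ]
(np.float64(266.30418706022294), np.float64(255.03185210436925))
```

View pics/sq1.png

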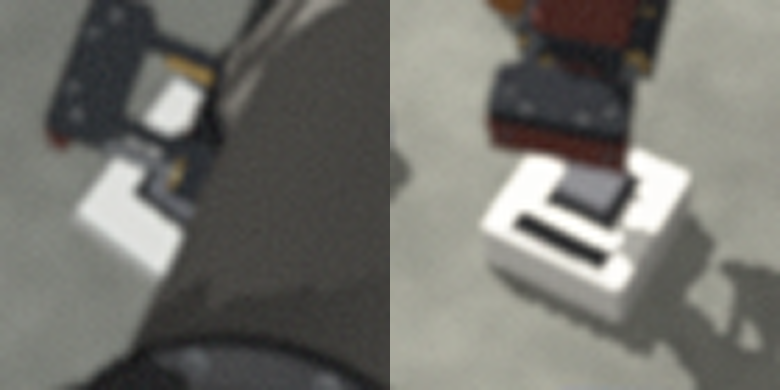

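Key's in the side crop at about (597,188), matching my aim within 2 to 3 mm. Pressing.

Call:
drive_tool:
  plan:
    - [0.15,-0.015,0,0]
    - [0.27,-0.015,0,0]
    - [0.32,-0.015,0,0]
    - [0.35,-0.015,0,0]
    - [0.37,-0.015,0,0]

```text
time: 6.78
eef_pos: [0.4512, -0.273, 0.0429]
tcp_rot: [0.695, 0.13, 0.695, -0.129]
wrist_force: [-0.3, 2.0, 3.2]
grip_width: 0.004
```

Call:
drive_tool:
  plan:
    - [0.01,0,0,0]
    - [0.02,0,0,0]
    - [0.02,0,0,0]

```text
time: 7.15
eef_pos: [0.4512, -0.273, 0.0404]
tcp_rot: [0.695, 0.13, 0.695, -0.129]
wrist_force: [0.4, 3.3, 4.4]
grip_width: 0.01
```

Call:
drive_tool:
  plan:
    - [0.01,0,0,0]
    - [0.01,0,0,0]

```text
time: 7.4
eef_pos: [0.4512, -0.273, 0.0402]
tcp_rot: [0.695, 0.13, 0.695, -0.129]
wrist_force: [-3.5, 5.0, 16.9]
grip_width: 0.007
```

Call:
drive_tool:
  plan:
    - [-0.3,0,0,0]
    - [-0.8,0,0,0]
    - [-1,0,0,0]
    - [-1,0,0,0]

```text
time: 7.9
eef_pos: [0.452, -0.2745, 0.1607]
tcp_rot: [0.697, 0.129, 0.694, -0.13]
wrist_force: [-0.0, 0.8, -0.8]
grip_width: 0.007
```

```bash
python3 look.py sq2 353 212 265 259; python3 -c "
from h import *
shift([.488,.0235,.16])"
```

```text
top tcp proj [363.4 203.8]
side tcp proj [266.4 231.8]
t 8.0 pos [ 0.4503 -0.2733  0.1582] F [ 0.4 -0.4 -0.3] norm shift [-0.016  2.42  -0.6  ]
```

View pics/sq2.png

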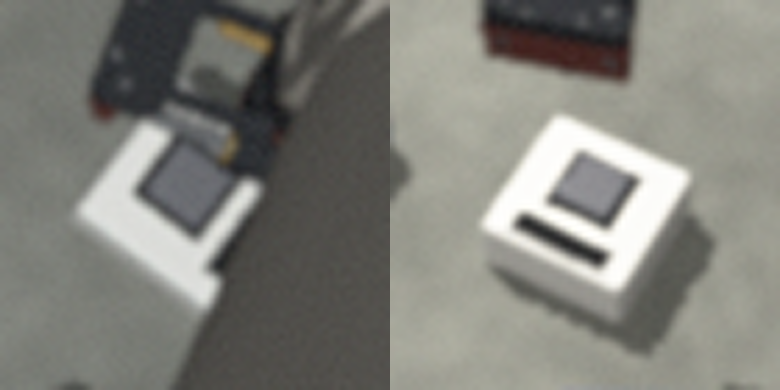

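The square key is in and the case is unmoved. Now the long timer, turning so the narrow side of the tip lies along the rocker.

Call:
drive_tool:
  plan:
    - [0,0.5,-0.12,0]
    - [0,0.97,-0.24,0]
    - [0,0.97,-0.24,0]

```text
time: 8.38
eef_pos: [0.4657, -0.1495, 0.1571]
tcp_rot: [0.694, 0.127, 0.697, -0.126]
wrist_force: [0.1, -0.3, -0.2]
grip_width: 0.004
```

Call:
drive_tool:
  plan:
    - [0,0.5,-0.12,0]
    - [0,0.97,-0.24,0]
    - [0,0.97,-0.24,0]

```text
time: 8.75
eef_pos: [0.481, -0.0318, 0.1577]
tcp_rot: [0.695, 0.127, 0.696, -0.127]
wrist_force: [-0.5, -1.1, -0.4]
grip_width: 0.006
```

Call:
drive_tool:
  plan:
    - [0,0.48,-0.12,0.3]
    - [0,0.48,-0.12,0.6]
    - [0,0.48,-0.12,0.9]
    - [0,0.48,-0.12,1]
    - [0,0.48,-0.12,1]

```text
time: 9.38
eef_pos: [0.488, 0.0215, 0.1581]
tcp_rot: [0.637, 0.305, 0.638, -0.306]
wrist_force: [0.4, 0.5, 0.3]
grip_width: 0.002
```

```bash
python3 look.py long1 230 200 258 184; python3 -c "
from h import *
shift([.488,.0235,.085])
print(proj('side',[.488,.0235,.052]))"
```

```text
top tcp proj [241.6 186. ]
side tcp proj [265.2 159.7]
t 9.47 pos [0.4882 0.0222 0.1584] F [-0.2  0.6  0.3] norm shift [ 0.612  0.007 -0.009]
(np.float64(264.7122113270514), np.float64(182.85128634321467))
```

View pics/long1.png

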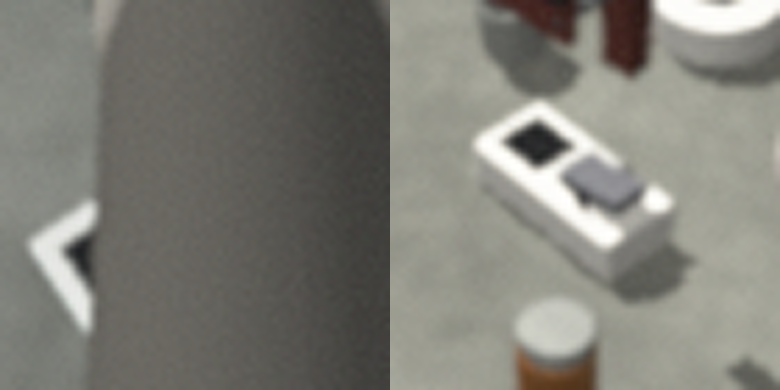

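The side view shows the rocker's press point at crop (619,191), i.e. pixel (263.7,182.9). My aim projects to (264.7,182.9), which agrees.

Call:
drive_tool:
  plan:
    - [0.3,0.007,-0.009,0]
    - [0.6,0.007,-0.009,0]
    - [0.75,0.007,-0.009,0]
    - [0.82,0.007,-0.009,0]
    - [0.82,0.007,-0.009,0]

```text
time: 10.1
eef_pos: [0.4883, 0.0245, 0.0604]
tcp_rot: [0.638, 0.305, 0.638, -0.305]
wrist_force: [0.8, 0.2, 0.7]
grip_width: 0.003
```

```bash
python3 look.py long2 230 200 258 184; python3 -c "
from h import *
shift([.488,.0235,.047])"
```

```text
top tcp proj [241.1 192.4]
side tcp proj [265.  180.6]
t 10.2 pos [0.489  0.0247 0.0613] F [-0.2 -0.2  0.3] norm shift [ 0.119 -0.013  0.003]
```

View pics/long2.png

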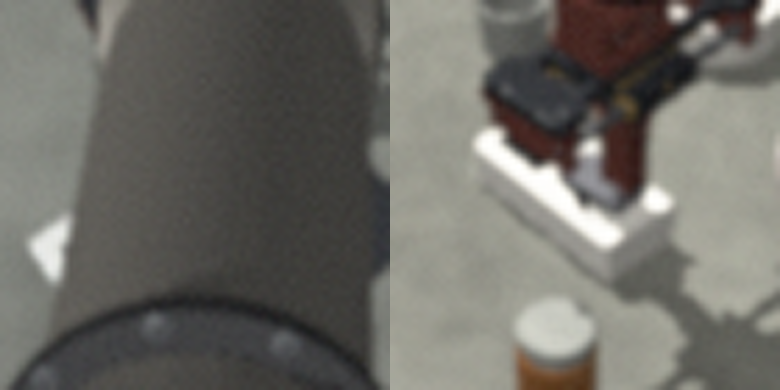

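The tip is over the outer half of the rocker. Pressing.

Call:
drive_tool:
  plan:
    - [0.04,0,0,0]
    - [0.06,0,0,0]
    - [0.08,0,0,0]
    - [0.1,0,0,0]
    - [0.11,0,0,0]

```text
time: 10.82
eef_pos: [0.4897, 0.0238, 0.048]
tcp_rot: [0.639, 0.306, 0.637, -0.305]
wrist_force: [1.4, -4.5, 8.6]
grip_width: 0.007
```

Call:
drive_tool:
  plan:
    - [0.01,0,0,0]
    - [0.01,0,0,0]

```text
time: 11.08
eef_pos: [0.4899, 0.0236, 0.0469]
tcp_rot: [0.639, 0.306, 0.637, -0.305]
wrist_force: [0.9, -5.1, 7.0]
grip_width: 0.005
```

Call:
drive_tool:
  plan:
    - [0.01,0,0,0]
    - [0.01,0,0,0]

```text
time: 11.32
eef_pos: [0.4901, 0.0234, 0.0464]
tcp_rot: [0.639, 0.306, 0.637, -0.305]
wrist_force: [0.3, -5.6, 16.0]
grip_width: 0.005
```

Call:
drive_tool:
  plan:
    - [0.006,0,0,0]
    - [0.006,0,0,0]

```text
time: 11.58
eef_pos: [0.4901, 0.0234, 0.0462]
tcp_rot: [0.639, 0.306, 0.637, -0.305]
wrist_force: [-3.3, -6.2, 23.1]
grip_width: 0.002
```

Call:
drive_tool:
  plan:
    - [-0.3,0,0,0]
    - [-0.8,0,0,0]
    - [-1,0,0,0]
    - [-1,0,0,0]

```text
time: 12.08
eef_pos: [0.4893, 0.0255, 0.1657]
tcp_rot: [0.639, 0.306, 0.637, -0.304]
wrist_force: [-0.1, -0.0, 0.1]
grip_width: 0.005
```

```bash
python3 look.py long3 230 200 258 184; python3 -c "
from h import *
cv2.imwrite('pics/side_end.png',arm.grab_frame('side'));print(arm.state()['wrist_force'])"
```

```text
top tcp proj [240.1 185.4]
side tcp proj [265. 158.]
[-0.36490622  0.23635987 -0.60343764]
```

View pics/long3.png

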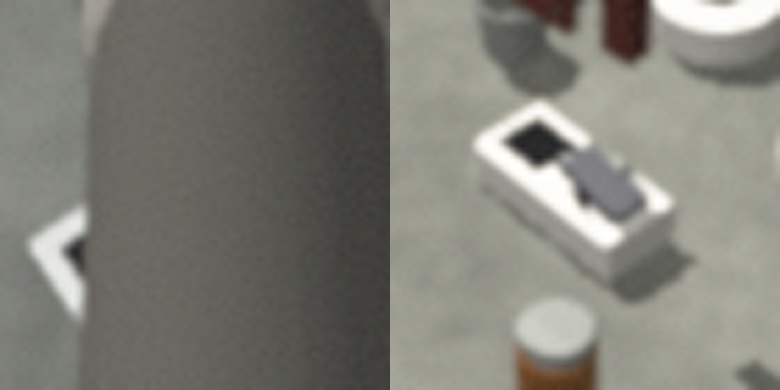

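View pics/side_end.png

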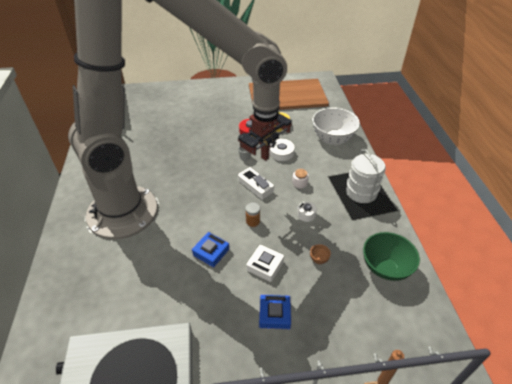

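The rocker is tipped over with its outer end down (crop (625,210)), and the cases and bystanders are where they were. Handing in.

```bash
python3 -c "
from plant import arm
print(arm.hand_in())"
```

```text
the job is handed in; nothing more can be done
None
```

I pressed the large round timer's key, then the square timer's key, then the raised end of the long timer's rocker, all with the gripper shut. The job was handed in at about 12 s.

| Timer | Tip height at the end of the press | Vertical force at the stop |
|---|---|---|
| Large round | 40.3 mm | 12.9 N |
| Square | 40.2 mm | 16.9 N |
| Long (rocker) | 46.2 mm | 23.1 N |

- **Fully in:** each force rose well past the roughly 4 N the keys and rocker take to move, so I took each as having reached its stop. The two key heights match the 40 mm given for fully in. The rocker figure matches only my own estimate of about 47 mm for a flat tip, not a listed value.
- **Last pictures:** side-view crops after each press showed both keys low and the rocker's outer end down. The cases and everything else on the counter looked unmoved, and the small round timer's key was not touched. The arm hid much of the top view, so these checks rest mainly on the side camera.
- **Disagreement:** my first estimates from the two cameras differed by about 8 mm in y. I refined the large round timer with ellipse fits, which brought it to 4 mm. For the square timer I checked the aim from its case corners and side crops (about 3 mm), and for the rocker from side crops (about 1 pixel).

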